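# Make up two bicycle repair kits

### The job

Finish the two repair kits from the loose parts on the bench: in the tray that already holds the crank arm, put the pedal flat in the long bay and stand the bottom bracket in the short bay, spindle up; in the tray that already holds the handlebar grip, put the shorter of the two stems flat in the long bay and the bell, dome up, in the short bay. Each part must rest flat on the floor of its bay, not on a rim. Leave the longer stem and the roll of tape lying where they are on the bench.

Things in the scene. Friction and masses are not known exactly. Their poses are not given: they have to be found in the camera images.
- tray_crank: Fixed plywood tray, 216 (x) x 140 (y) mm, floor 3 mm thick; rims and dividers 4 mm thick, tops 8 mm above the bench. Its -y strip holds an aluminium crank arm (178 x 34 mm, top 23 mm above bench), fixed. Two bays on its +y side: long bay 125 x 80 mm inside, centre x = -41.5, y = +26 mm; short bay 79 x 80 mm, centre x = +64.5, y = +26 mm. Origin: centre of underside, z up; yaw within 0.2 rad.
- tray_grip: Fixed plywood tray, 216 (x) x 140 (y) mm, floor 3 mm thick; rims and dividers 4 mm thick, tops 8 mm above the bench. Its -y strip holds a black rubber handlebar grip (124 x 32 mm, top 35 mm above bench), fixed. Two bays on its +y side: long bay 125 x 80 mm inside, centre x = -41.5, y = +26 mm; short bay 79 x 80 mm, centre x = +64.5, y = +26 mm. Origin: centre of underside, z up; yaw within 0.2 rad.
- pedal_mid (a point): Loose black pedal, 96 mm long overall, 52 mm wide, 26 mm high, lying flat: cage with flat parallel sides from x = -48 to +26 mm, then a steel axle stub of 12 mm diameter to x = +48 mm. Point: centre of the overall length, 13 mm above its underside; x along the axle, z up. It fits the bay lengthwise, either end first. About 0.15 kg.
- bottom_bracket_mid (a point): Loose bottom-bracket cartridge standing on end, 70 mm tall: foot flange 44 mm diameter and 8 mm high, dark body 34 mm diameter up to 52 mm, steel spindle 16 mm diameter above it. Point: on its axis, 35 mm above its underside; z up. About 0.24 kg.
- stem_short_mid (a point): The shorter of two stems: an aluminium handlebar stem, 88 mm long overall, 36 mm wide with flat parallel sides, 40 mm high: vertical round clamp at -x end, crosswise clamp at +x end (centres 50 mm apart). Point: its centre, 20 mm above its underside; x along its length, z up. It fits the bay lengthwise, either end first. About 0.13 kg.
- stem_long_mid (a point): The longer of two stems, to be left alone: an aluminium handlebar stem, 138 mm long overall, 36 mm wide with flat parallel sides, 40 mm high: vertical round clamp at -x end, crosswise clamp at +x end (centres 100 mm apart). Point: its centre, 20 mm above its underside; x along its length, z up.
- bell_mid (a point): Loose steel bicycle bell standing dome up, 37 mm high: black foot 44 mm diameter up to 6 mm, upright cylindrical skirt 52 mm diameter from 6 to 26 mm, low dome above. Point: on its axis, 18 mm above its underside; z up. About 0.10 kg.
- tape_mid (a point): Loose roll of blue cloth tape lying flat, to be left alone: 62 mm outer diameter, 38 mm hole, 19 mm high. Point: its centre, 9.5 mm above the bench.
Things that resemble listed ones, but are neither listed nor needed, are in the scene too. Leave any green or pink look-alike of the part that bears bottom_bracket_mid alone.

How it is judged:
At the end, for the whole second after the job is handed in: All at rest, upright (0.04 rad), flat on the bay floors (2 mm). From bay centre, per side: crank tray: pedal 19 mm (long bay), bottom bracket 21 mm (short); grip tray: shorter stem 24 mm (long; 25 across), bell 17 mm (short). Longer stem and tape never moved 30 mm or tipped (x of bottom_bracket_mid in the frame of tray_crank between 0.0435 and 0.0855 m and y of bottom_bracket_mid in the frame of tray_crank between 0.005 and 0.047 m and z of bottom_bracket_mid in the frame of tray_crank between 0.036 and 0.04 m and angle between each of bottom_bracket_mid, pedal_mid, stem_short_mid, bell_mid's own z axis and vertical below 0.04 rad and linear speed of each of bottom_bracket, pedal, stem_short, bell below 0.02 m/s and angular speed of each of bottom_bracket, pedal, stem_short, bell below 0.3 rad/s and x of pedal_mid in the frame of tray_crank between -0.0605 and -0.0225 m and y of pedal_mid in the frame of tray_crank between 0.007 and 0.045 m and z of pedal_mid in the frame of tray_crank between 0.014 and 0.018 m and x of stem_short_mid in the frame of tray_grip between -0.0655 and -0.0175 m and y of stem_short_mid in the frame of tray_grip between 0.001 and 0.051 m and z of stem_short_mid in the frame of tray_grip between 0.021 and 0.025 m and x of bell_mid in the frame of tray_grip between 0.0475 and 0.0815 m and y of bell_mid in the frame of tray_grip between 0.009 and 0.043 m and z of bell_mid in the frame of tray_grip between 0.019 and 0.023 m); the robot touches nothing.
It fails at once if the longer stem was shifted more than 30 mm or tipped over (distance of stem_long_mid from where it was at the start of the episode above 0.03 m or angle between stem_long_mid's own z axis and vertical above 0.5 rad).
It fails at once if the roll of tape was shifted more than 30 mm or tipped over (distance of tape_mid from where it was at the start of the episode above 0.03 m or angle between tape_mid's own z axis and vertical above 0.5 rad).
It also fails if it takes over 125 s, if anything falls off the work surface, if the arm or the gripper's body presses on something with over 40 N, if the wrist force passes 120 N, or if a joint passes its speed limit or range.

### The arm

A 6-joint arm with a two-finger parallel gripper is mounted at the origin on the work surface. World frame = base frame: x ahead of the robot, y to its left, z up, the work surface at z = 0. Lengths are in m, angles in rad, forces in N, time in s.
With the tool pointing down it reaches from about 0.3 to 0.875 m from the base axis. Payload 6.4 kg.
Tool frame: the origin (TCP) lies midway between the tips of the shut fingers; the grasp point (between the pads) lies 19 mm behind it (ctrl.tcp_to_grasp is the distance from the TCP to the grasp point, in m); z points along the fingers, y is the direction in which the jaws open and shut (so a half turn about z gives the same grasp; the last joint's range is limited). The gripper opens to 85 mm and grips with 20 to 120 N. Pads are 22 mm wide; open, the fingers measure 114 mm over their backs; the gripper's body (76 mm by 85 mm) begins 54 mm behind the grasp point. The pads swing forward as they close: fully open they stand 13 mm farther back than shut.
Start: joints at [-1.531, 0.181, 1.607, -0, 1.354, -0.206], TCP at [0.14, -0.558, 0.231] pointing down, gripper open.
Joint ranges: [-2.99, 2.99], [-0.89, 2.07], [0.3, 2.58], [-1.14, 4.28], [0, 2.63], [-3.12, 3.12]. Speed limits (rad/s): [2.57, 2.57, 3.01, 3.14, 3.14, 3.14].

### API

Orientations are given as a unit quaternion [w, x, y, z].
In Python, from bench import monitor, imaging, order, spotter, ctrl gives the robot as it stands.
- The arm moves only by the shell command python3 -m pendant 'ROWS'. ROWS is JSON, a list that holds one entry, the list of rows, each a list of 5 numbers: the shift along the world's x, y, z in mm, then the turn about the world's z in degrees, then the finger opening in mm, from 0 to 85.4. A call has 1 to 8 rows; each row shifts and turns the commanded pose from where the row before left it; what a row does not reach is not made up. A row lasts 1/8 s, in which the tool goes at most 62.5 mm and 10.7 degrees, less where a joint would pass 70% of its speed; a pose out of reach is approached as far as the arm can. A call with a gripper value outside its range is refused whole. The fingers move at their own pace and stop on an object; the grip force is fixed at half the most. Time passes only in rows, so rows that do not move let the fingers close. It gives the time, the measured TCP pose, the force and the opening at its end, in the units of the state.
- monitor.get_obs(): the state, without advancing time (a new reading comes with each control period).
- imaging.camera(name): name is "scene" or "top" or "wrist"; returns a dict with "img" (480x640x3 uint8, red, green, blue), "vfov" (degrees; the focal length in pixels is half the picture's height over the tangent of half this angle, whatever the lens; pixels are square), "cx", "cy" (the principal point, pixels), "distortion" ([k1, k2, p1, p2, k3] as OpenCV has them; the pictures are not rectified), "origin" and "orientation" of the camera in the world. Camera axes: x right, y down, z forward; pixel columns grow to the right and rows downward; lengths in m; the calibration is good to about 2 mm. A picture is of the moment at which its call begins. There is no depth.
- order.hand_in(): hands the job in, once; it reports no verdict.
Trained networks look in the newest picture that a camera, given by its name, has taken for a name from the list of things; names that differ only in an ending like _2 or _b are one class to them, and where a whole thing is asked for, a point or a joint stands for the part that bears it (a point fixed in the world has none). Each returns a list of dicts, best first, with "confidence" (0 to 1); they miss things now and then, are a little off and sometimes report something else, mostly with a low value. They report only what shows in the picture. A call takes as long as a camera call. They do not tell look-alikes from the thing itself.
- spotter.recognise(camera, thing): "at" ([x, y, z] in m, in the coordinates of the camera as it stood for that picture, good to about 4 mm: the middle of the surface that is visible of it).
- spotter.tip_of(camera, thing): "at" ([x, y, z] in m, in the coordinates of the camera as it stood for that picture, good to about 4 mm: a listed point, or the origin of a listed thing).
The state is a dict: "time_s": time; "q": joint angles; "dq": joint speeds; "joint_efforts": joint torques, N m; "eef_pos": TCP position; "eef_rot": TCP orientation; "wrist_force": force on the tool from outside, world axes, zero at the start; "torque": the same for the moment, N m; "opening": opening from 0.0 (shut) to 1.0 (fully open).
Only numpy, scipy, OpenCV 4.12 (cv2) and the standard library are available. Lean on these libraries where they do the work, as an engineer would, in place of code of your own. Each camera call takes 0.05 s, during which the arm holds its last target. There are 200 camera calls.

## Working session

There is one attempt and no reset: what is moved stays moved. The work goes in short steps, Python scripts to look and compute and a shell command to move; the robot and the scene stay as the last step left them, time stands still between calls to the robot, and variables do not carry over. Pictures are saved under pics/ and viewed, about 12 in all and at most 16, crops included, and the job is handed in when it is done.

```bash
mkdir -p pics; ls; cat > h.py <<'E'
import numpy as np, cv2
from scipy.spatial.transform import Rotation as R
from bench import monitor, imaging, order, spotter, ctrl
def cam(n):
    c=imaging.camera(n); f=240/np.tan(np.radians(c["vfov"])/2)
    c["K"]=np.array([[f,0,c["cx"]],[0,f,c["cy"]],[0,0,1]]); c["D"]=np.array(c["distortion"],float)
    w,x,y,z=c["orientation"]; c["R"]=R.from_quat([x,y,z,w]).as_matrix(); c["o"]=np.array(c["origin"]); return c
def w(c,p): return c["o"]+c["R"]@np.array(p)
def pix(c,P):
    P=(np.atleast_2d(P)-c["o"])@c["R"]; return cv2.projectPoints(P.reshape(-1,1,3),np.zeros(3),np.zeros(3),c["K"],c["D"])[0].reshape(-1,2)
def plane(c,uv,z):
    n=cv2.undistortPoints(np.array(uv,float).reshape(-1,1,2),c["K"],c["D"]).reshape(-1,2)
    d=np.c_[n,np.ones(len(n))]@c["R"].T; return c["o"]+d*((z-c["o"][2])/d[:,2])[:,None]
def save(c,n): cv2.imwrite(n,c["img"][:,:,::-1])
E
python3 - <<'E'
from h import *
for n in("top","scene"):
    c=cam(n); save(c,f"pics/{n}0.png"); print(n,c["o"].round(3),c["R"].round(2).tolist(),c["K"][0,0])
    for t in "tray_crank tray_grip pedal_mid bottom_bracket_mid stem_short_mid stem_long_mid bell_mid tape_mid".split():
        for d in spotter.tip_of(n,t)[:4]:
            p=w(c,d["at"]); print(t,round(d["confidence"],2),p.round(3),pix(c,p).round()[0])
print(monitor.get_obs())
E
```

```text
pics
top [0.441 0.097 1.13 ] [[0.01, -0.99, 0.14], [-1.0, -0.01, -0.02], [0.02, -0.14, -0.99]] 579.7908905583847
tray_crank 0.66 [ 0.557 -0.089 -0.001] [408. 257.]
tray_grip 0.9 [ 0.551 -0.299  0.003] [512. 260.]
pedal_mid 0.82 [0.592 0.376 0.011] [171. 236.]
bottom_bracket_mid 0.84 [0.739 0.306 0.034] [207. 160.]
bottom_bracket_mid 0.82 [0.58  0.241 0.036] [238. 241.]
bottom_bracket_mid 0.67 [0.66  0.2   0.036] [260. 200.]
bottom_bracket_mid 0.59 [0.517 0.473 0.035] [117. 272.]
stem_short_mid 0.95 [0.452 0.37  0.02 ] [170. 307.]
stem_long_mid 0.58 [0.454 0.109 0.019] [307. 308.]
bell_mid 0.97 [0.579 0.106 0.014] [309. 243.]
tape_mid 0.19 [0.451 0.106 0.017] [308. 310.]
scene [ 1.212 -0.582  0.794] [[0.73, 0.44, -0.52], [0.68, -0.46, 0.57], [0.01, -0.77, -0.63]] 536.5941685743195
tray_crank 0.81 [ 0.552 -0.091 -0.   ] [242. 285.]
tray_grip 0.98 [ 0.55  -0.297  0.001] [157. 340.]
pedal_mid 0.82 [0.588 0.379 0.018] [391. 193.]
bottom_bracket_mid 0.76 [0.738 0.303 0.036] [425. 227.]
bottom_bracket_mid 0.6 [0.658 0.196 0.034] [368. 233.]
bottom_bracket_mid 0.58 [0.578 0.243 0.037] [354. 
[... 399 characters left out ...]
. 286.]
{'time_s': 0.9, 'q': array([-1.53132658e+00,  1.80781413e-01,  1.60697957e+00,  2.10899087e-05,
        1.35382001e+00, -2.06368614e-01]), 'dq': array([-2.80648197e-04, -7.14320421e-05,  9.98753836e-05, -3.54985050e-03,
        5.85405100e-06, -1.86669328e-04]), 'joint_efforts': array([-8.33446848e-04, -4.44846940e+01, -3.51679122e+01, -2.70740602e-04,
        7.02748966e-04, -1.55465528e-05]), 'eef_pos': array([ 0.13992356, -0.55773685,  0.23130881]), 'eef_rot': array([6.66673388e-06, 9.92455223e-01, 1.22607628e-01, 9.77604826e-06]), 'wrist_force': array([ 0.37870402, -0.11922402,  0.62211661]), 'torque': array([ 0.01278985, -0.00758382, -0.00129965]), 'opening': 0.9961543057595567}
```

```bash
python3 - <<'E'
import cv2
a=cv2.imread("pics/top0.png")
cv2.imwrite("pics/topL.png",cv2.resize(a[120:380,80:340],None,fx=2.3,fy=2.3,interpolation=3))
cv2.imwrite("pics/topR.png",cv2.resize(a[170:350,340:600],None,fx=3,fy=3,interpolation=3))
E
```

```text
(no output)
```

View pics/topL.png

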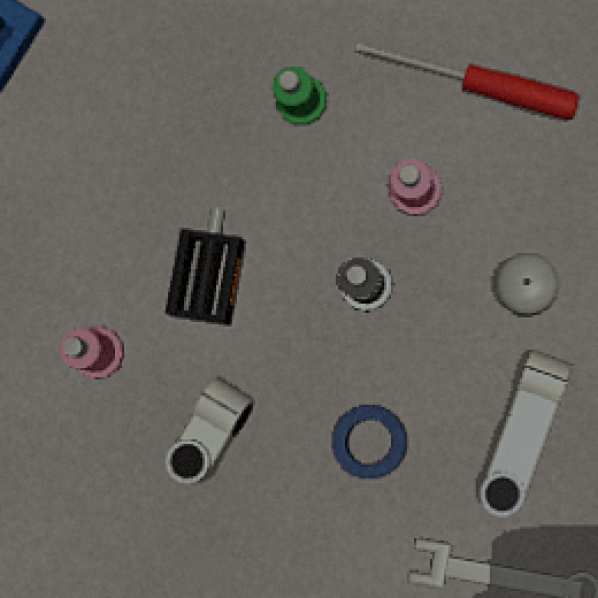

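View pics/topR.png

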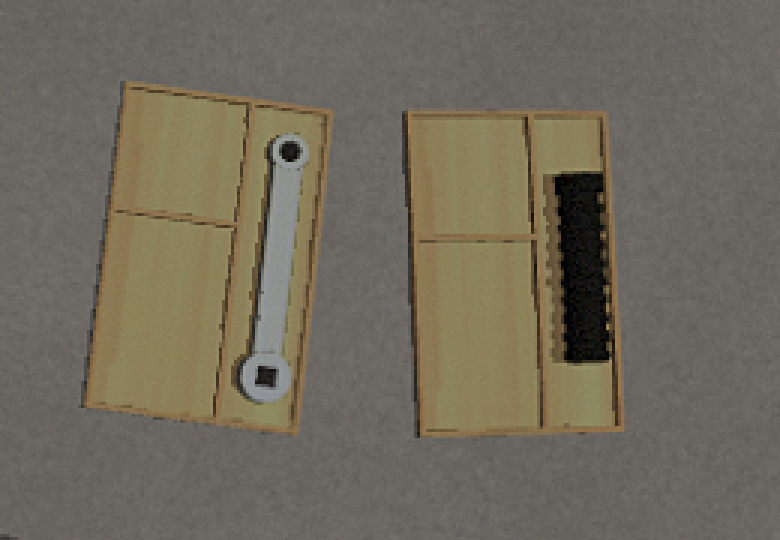

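View pics/scene0.png

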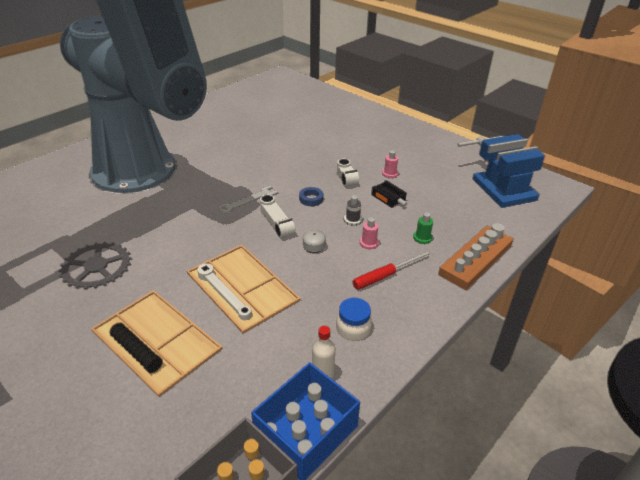

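Four parts match the bottom bracket class in the enlarged topL crop: green at (300,95), pink at (413,185), pink at (92,350), and a dark body with pale flange at (362,282). Only the last fits the description (top picture ≈ (238,241), world ≈ (0.58, 0.24)). The short stem is at crop (205,430), and the long one at (530,430) is to be left alone. Next I compute exact poses from these pixels.

```bash
cat > poses.py <<'E'
from h import *
c=cam("top")
L=lambda p:[[80+(u+.5)/2.3-.5,120+(v+.5)/2.3-.5] for u,v in p]
Rr=lambda p:[[340+(u+.5)/3-.5,170+(v+.5)/3-.5] for u,v in p]
# tray corners in tray frame: (+x,+y),(+x,-y),(-x,-y),(-x,+y)
T=np.array([[.108,.07],[.108,-.07],[-.108,-.07],[-.108,.07]])
def fit(src,W):
    a=src-src.mean(0); b=W-W.mean(0)
    th=np.arctan2((a[:,0]*b[:,1]-a[:,1]*b[:,0]).sum(),(a*b).sum())
    M=np.array([[np.cos(th),-np.sin(th)],[np.sin(th),np.cos(th)]]); t=W.mean(0)-M@src.mean(0)
    return t,th,M,np.abs(W-(src@M.T+t)).max()
for n,p in(("crank",[(124,82),(332,111),(298,433),(84,407)]),("grip",[(406,112),(606,112),(623,430),(419,436)])):
    t,th,M,e=fit(T,plane(c,Rr(p),.008)[:,:2]); print(n,t.round(4),"yaw",np.degrees(th).round(2),"err",e.round(4),"long",(t+M@[-.0415,.026]).round(4),"short",(t+M@[.0645,.026]).round(4))
t,th,M,e=fit(np.array([[.026,.026],[.026,-.026],[-.048,-.026],[-.048,.026]]),plane(c,L([(182,229),(245,238),(230,325),(166,315)]),.026)[:,:2])
print("pedal mid",t.round(4),np.degrees(th).round(1),e.round(4),"cage",(t+M@[-.011,0]).round(4))
a,b=plane(c,L([(187,462),(228,397)]),.04)[:,:2]
print("stem",a.round(4),b.round(4),np.linalg.norm(b-a).round(4),np.degrees(np.arctan2(*(b-a)[::-1])).round(1))
print("bb spindle",plane(c,L([(357,275)]),.07).round(4),"flange",plane(c,L([(365,285)]),.008).round(4))
print("bell skirt",plane(c,L([(525,284)]),.026).round(4), "apex",plane(c,L([(526,281)]),.037).round(4))
E
python3 poses.py
```

```text
crank [ 0.5585 -0.092 ] yaw -7.14 err 0.0013 long [ 0.5206 -0.0611] short [ 0.6257 -0.0743]
grip [ 0.5502 -0.2966] yaw 0.91 err 0.0014 long [ 0.5083 -0.2712] short [ 0.6143 -0.2696]
pedal mid [0.5924 0.3741] -7.8 0.0017 cage [0.5815 0.3756]
stem [0.4269 0.3818] [0.4805 0.3495] 0.0626 -31.1
bb spindle [[0.5784 0.2416 0.07  ]] flange [[0.578  0.2431 0.008 ]]
bell skirt [[0.578  0.1072 0.026 ]] apex [[0.5791 0.1063 0.037 ]]
```

```bash
python3 -m pendant '[[[45,40,0,-2.7,72],[45,40,0,-2.7,72],[45,40,0,-2.7,72],[45,40,0,-2.7,72],[45,40,0,-2.7,72],[45,40,0,-2.7,72],[45,40,0,-2.7,72],[45,40,0,-3,72]]]'; python3 -m pendant '[[[10,60,0,0,72],[10,60,0,0,72],[10,60,0,0,72],[10,60,0,0,72],[10,60,0,0,72],[10,60,0,0,72],[5,60,0,0,72],[5,60,0,0,72]]]'
```

```text
time_s: 1.95
eef_pos: [0.5013, -0.2363, 0.2316]
eef_rot: [0.0, 0.998, -0.069, 0.0]
wrist_force: [0.8, -0.2, 0.6]
opening: 0.843
time_s: 2.95
eef_pos: [0.57, 0.2443, 0.2314]
eef_rot: [0.0, 0.998, -0.068, 0.0]
wrist_force: [0.5, -1.3, 0.3]
opening: 0.843
```

```bash
python3 -m pendant '[[[5,55,0,0,72],[4,55,0,0,72],[2.5,21.5,-40,0,72],[0,0,-40,0,72],[0,0,0,0,72]]]'; python3 - <<'E'
from h import *
c=cam("wrist"); save(c,"pics/w1.png"); print(c["o"].round(3),c["R"].round(2).tolist())
E
```

```text
time_s: 3.58
eef_pos: [0.5785, 0.373, 0.1467]
eef_rot: [0.002, 0.998, -0.068, -0.004]
wrist_force: [-0.3, 0.2, -0.3]
opening: 0.844
[0.656 0.363 0.289] [[-0.14, -0.94, -0.31], [-0.99, 0.13, 0.04], [0.0, 0.31, -0.95]]
```

View pics/w1.png

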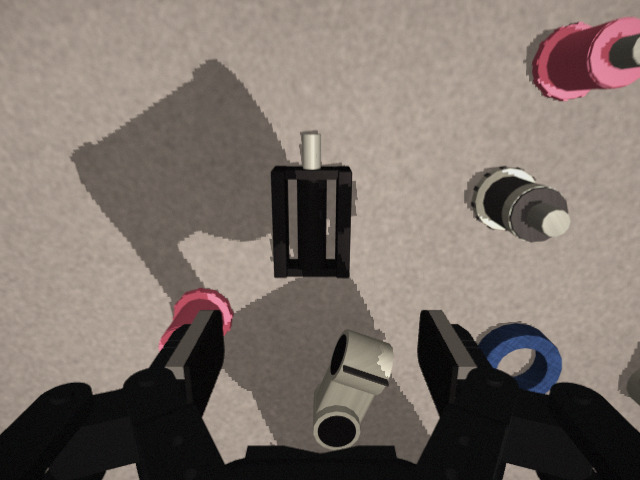

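```bash
python3 - <<'E'
from h import *
c=cam("wrist")
P=plane(c,[(272,167),(352,167),(350,277),(275,277)],.026)[:,:2]; print(P.round(4).tolist(),"cage",P.mean(0).round(4))
print("axle tip",plane(c,[(311,132)],.019).round(4))
print("stem clamp",plane(c,[(336,430)],.04).round(4),"xclampL/R",plane(c,[(348,335),(392,348)],.03).round(4))
print("bb top",plane(c,[(556,222)],.07).round(4),"flange",plane(c,[(502,198)],.006).round(4))
print(monitor.get_obs()["eef_pos"].round(4),monitor.get_obs()["eef_rot"].round(4),monitor.get_obs()["wrist_force"].round(2))
E
```

```text
[[0.6275, 0.3981], [0.6204, 0.347], [0.5446, 0.357], [0.5518, 0.4091]] cage [0.5861 0.3778]
axle tip [[0.6453 0.3703 0.019 ]]
stem clamp [[0.4281 0.3821 0.04  ]] xclampL/R [[0.5014 0.3637 0.03  ]
 [0.4864 0.3331 0.03  ]]
bb top [[0.5805 0.2401 0.07  ]] flange [[0.5815 0.2431 0.006 ]]
[0.5818 0.3737 0.1521] [-1.000e-04  9.977e-01 -6.830e-02  2.000e-04] [ 1.76 -0.22  0.51]
```

```bash
python3 -m pendant '[[[2,3,-50,0,72],[0,0,-50,0,72],[0,0,-35,0,72],[0,0,-11,0,72],[0,0,0,0,72],[0,0,0,0,40],[0,0,0,0,40],[0,0,0,0,40]]]'; python3 -m pendant '[[[0,0,0,0,40],[0,0,0,0,40]]]'
```

```text
time_s: 4.68
eef_pos: [0.5857, 0.3777, 0.0087]
eef_rot: [-0.001, 0.998, -0.068, 0.002]
wrist_force: [0.2, -0.5, 7.0]
opening: 0.594
time_s: 4.92
eef_pos: [0.5857, 0.3777, 0.0087]
eef_rot: [-0.001, 0.998, -0.068, 0.002]
wrist_force: [-0.3, -0.2, 7.1]
opening: 0.59
```

```bash
python3 -m pendant '[[[0,0,15,0,40],[0,0,50,0,40],[0,0,60,0,40],[-10,-55,0,0.7,40],[-10,-60,0,0,40],[-10,-60,0,0,40],[-10,-60,0,0,40],[-10,-60,0,0,40]]]'; python3 -m pendant '[[[-10,-60,0,0,40],[-10,-50,0,0,40],[-4.7,-31.7,0,0,40],[0,0,-20,0,40],[0,0,0,0,40],[0,0,0,0,40]]]';  python3 - <<'E'
from h import *
c=cam("wrist"); save(c,"pics/w2.png");o=monitor.get_obs();print(o["eef_pos"].round(4),o["opening"],o["wrist_force"].round(1))
E
```

```text
time_s: 5.92
eef_pos: [0.5331, 0.08, 0.1316]
eef_rot: [0.0, 0.998, -0.062, 0.001]
wrist_force: [1.0, -0.4, -1.4]
opening: 0.595
time_s: 6.68
eef_pos: [0.509, -0.0597, 0.1112]
eef_rot: [0.0, 0.998, -0.062, 0.0]
wrist_force: [0.1, 0.2, -0.3]
opening: 0.591
[ 0.5093 -0.0596  0.1113] 0.5925259708739351 [ 0.9 -0.1 -0.9]
```

View pics/w2.png

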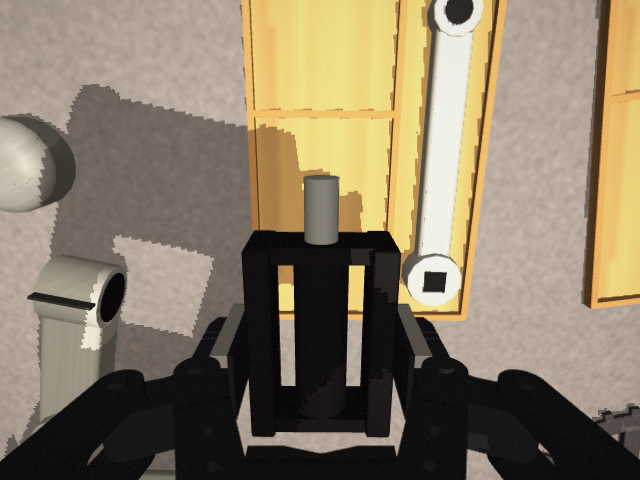

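```bash
python3 -m pendant '[[[1.5,0.5,-45,0,40],[0,0,-35,0,40],[0,0,-14,0,40],[0,0,-4,0,40],[0,0,0,0,40]]]'
```

```text
time_s: 7.35
eef_pos: [0.5112, -0.0596, 0.0133]
eef_rot: [0.0, 0.998, -0.062, 0.001]
wrist_force: [1.1, -0.2, -0.9]
opening: 0.591
```

```bash
python3 -m pendant '[[[0,0,-2,0,40],[0,0,0,0,40],[0,0,0,0,40]]]';python3 -m pendant '[[[0,0,0,0,60],[0,0,0,0,60],[0,0,0,0,62],[0,0,30,0,62],[0,0,50,0,62],[0,0,40,0,62],[0,0,0,0,62]]]'; python3 - <<'E'
from h import *
c=cam("wrist"); save(c,"pics/w3.png")
E
```

```text
time_s: 7.72
eef_pos: [0.5115, -0.0598, 0.0117]
eef_rot: [0.0, 0.998, -0.062, 0.001]
wrist_force: [-1.7, -0.7, 6.7]
opening: 0.594
time_s: 8.6
eef_pos: [0.5127, -0.0603, 0.1339]
eef_rot: [0.001, 0.998, -0.062, 0.003]
wrist_force: [-0.2, -0.2, 1.3]
opening: 0.728
```

View pics/w3.png

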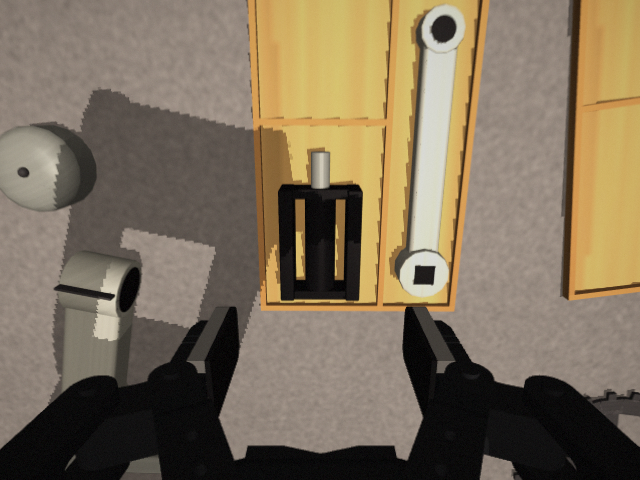

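```bash
python3 - <<'E'
from h import *
c=cam("wrist"); P=plane(c,[(280,185),(362,185),(359,300),(280,299)],.029)[:,:2]; t=np.array([.5585,-.092]); a=np.radians(-7.1); M=np.array([[np.cos(a),-np.sin(a)],[np.sin(a),np.cos(a)]])
print("cage in tray",((P-t)@M).round(4).tolist(),((P.mean(0)-t)@M).round(4))
Q=plane(c,[(263,307),(457,308),(258,122),(390,123)],.008)[:,:2]; print("tray marks (exp -108,70; -108,-70; 23,68; 23,-14)",((Q-t)@M).round(4).tolist())
E
python3 -m pendant '[[[13,55,0,0,62],[13,60,0,0,62],[13,60,0,0,62],[13,60,0,0,62],[13,60,0,0,62],[2,7,0,0,62],[0,0,0,0,62],[0,0,0,0,62]]]';python3 - <<'E'
from h import *
c=cam("wrist"); save(c,"pics/w4.png");print(monitor.get_obs()["eef_pos"].round(4))
for d in spotter.tip_of("wrist","bottom_bracket_mid"): print(d["confidence"],w(c,d["at"]).round(4))
E
```

```text
cage in tray [[-0.015, 0.0503], [-0.015, 0.001], [-0.0909, 0.0007], [-0.0901, 0.0526]] [-0.0528  0.0261]
tray marks (exp -108,70; -108,-70; 23,68; 23,-14) [[-0.1063, 0.0672], [-0.1071, -0.0719], [0.0209, 0.0649], [0.0203, -0.0175]]
time_s: 9.7
eef_pos: [0.5766, 0.2411, 0.1292]
eef_rot: [0.0, 0.998, -0.063, -0.001]
wrist_force: [-0.3, 0.2, -0.2]
opening: 0.727
[0.5769 0.2409 0.1296]
0.84 [0.5805 0.2404 0.0396]
0.81 [0.6555 0.2011 0.0331]
```

View pics/w4.png

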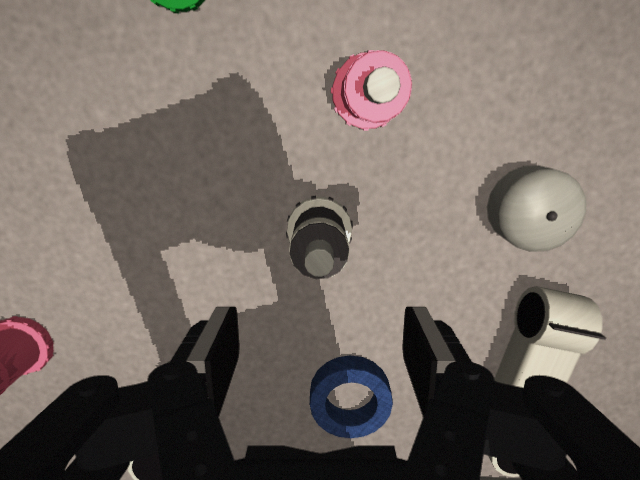

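```bash
python3 -m pendant '[[[3.5,0.5,-50,0,62],[0,0,-45,0,62],[0,0,-14,0,62],[0,0,0,0,62],[0,0,0,0,24],[0,0,0,0,24],[0,0,0,0,24],[0,0,0,0,24]]]'; python3 -m pendant '[[[0,0,0,0,24],[0,0,2,0,24]]]'
```

```text
time_s: 10.8
eef_pos: [0.5827, 0.2433, 0.024]
eef_rot: [-0.0, 0.998, -0.062, 0.002]
wrist_force: [-0.6, -1.0, 6.2]
opening: 0.382
time_s: 11.05
eef_pos: [0.5813, 0.2433, 0.0244]
eef_rot: [-0.0, 0.998, -0.062, 0.001]
wrist_force: [-0.6, -0.7, -1.7]
opening: 0.382
```

```bash
python3 -m pendant '[[[0,0,30,0,24],[0,0,60,0,24],[0,0,40,0,24],[8,-50,0,0,24],[8,-55,0,0,24],[8,-55,0,0,24],[8,-55,0,0,24],[8,-55,0,0,24]]]'; python3 -m pendant '[[[5,-47.6,0,0,24],[0,0,-20,0,24],[0,0,-50,0,24],[0,0,-40,0,24],[0,0,0,0,24],[0,0,0,0,24]]]';  python3 - <<'E'
from h import *
c=cam("wrist"); save(c,"pics/w5.png");o=monitor.get_obs();print(o["eef_pos"].round(4))
E
```

```text
time_s: 12.05
eef_pos: [0.6205, -0.0284, 0.1533]
eef_rot: [-0.0, 0.998, -0.062, -0.0]
wrist_force: [0.4, -0.7, -2.1]
opening: 0.38
time_s: 12.8
eef_pos: [0.6266, -0.0741, 0.0445]
eef_rot: [0.0, 0.998, -0.062, 0.001]
wrist_force: [-0.1, 1.0, -1.8]
opening: 0.387
[ 0.6273 -0.0744  0.0455]
```

View pics/w5.png

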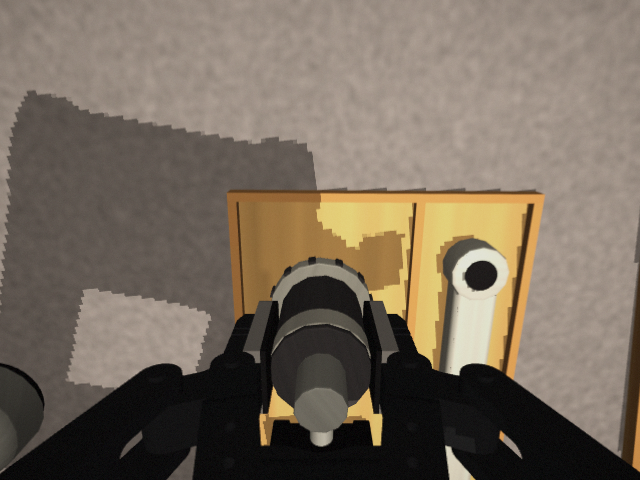

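```bash
python3 -m pendant '[[[0,0,-13,0,24],[0,0,-4,0,24],[0,0,0,0,24],[0,0,0,0,24]]]'
```

```text
time_s: 13.35
eef_pos: [0.6259, -0.0745, 0.027]
eef_rot: [-0.0, 0.998, -0.062, 0.0]
wrist_force: [-3.7, 1.9, 6.0]
opening: 0.38
```

```bash
python3 -m pendant '[[[0,0,0,0,36],[0,0,0,0,38],[0,0,0,0,44],[0,0,0,0,44],[0,0,30,0,44],[0,0,60,0,44],[0,0,40,0,60],[0,0,0,0,60]]]'; python3 - <<'E'
from h import *
c=cam("top"); save(c,"pics/t2.png")
cv2.imwrite("pics/t2c.png",cv2.resize(c["img"][170:350,250:510,::-1],None,fx=3,fy=3,interpolation=3))
E
```

```text
time_s: 14.35
eef_pos: [0.6286, -0.0754, 0.1611]
eef_rot: [0.001, 0.998, -0.062, 0.004]
wrist_force: [-0.1, -0.4, 0.0]
opening: 0.7
```

View pics/t2c.png

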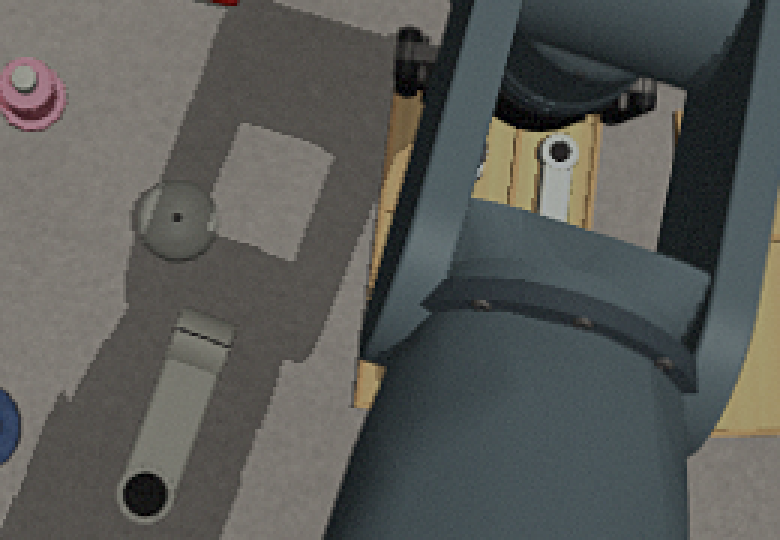

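```bash
python3 -m pendant '[[[-15,55,0,3,66],[-15,55,0,3,66],[-15,55,-20,2,66],[-5,17,-20,0,66],[0,0,0,0,66],[0,0,0,0,66],[0,0,0,0,66]]]';python3 - <<'E'
from h import *
c=cam("wrist"); save(c,"pics/w6.png");print(monitor.get_obs()["eef_pos"].round(4))
for d in spotter.tip_of("wrist","bell_mid"): print(d["confidence"],w(c,d["at"]).round(4),pix(c,w(c,d["at"])))
E
```

```text
time_s: 15.28
eef_pos: [0.5767, 0.1062, 0.117]
eef_rot: [0.0, 1.0, 0.007, 0.001]
wrist_force: [0.3, 0.2, 0.5]
opening: 0.776
[0.5767 0.1063 0.117 ]
0.84 [0.5784 0.1027 0.0175] [[325.9493471 240.6077214]]
```

View pics/w6.png

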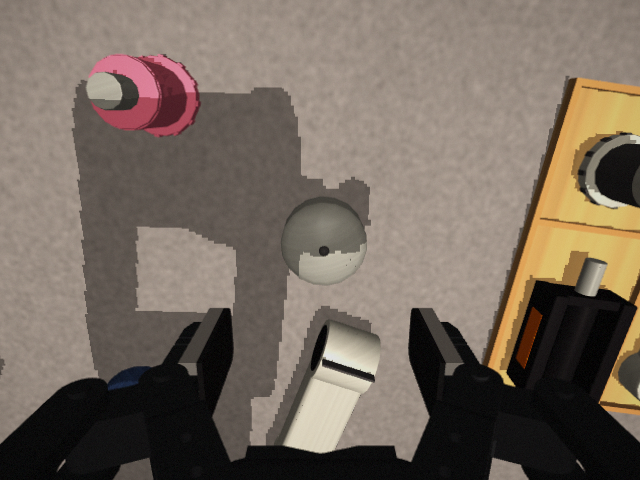

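```bash
python3 -m pendant '[[[2,0,-50,0,66],[0,0,-40,0,66],[0,0,-21,0,66],[0,0,0,0,66],[0,0,0,0,42],[0,0,0,0,42],[0,0,0,0,42],[0,0,0,0,42]]]'; python3 -m pendant '[[[0,0,0,0,42],[0,0,2,0,42]]]'
```

```text
time_s: 16.38
eef_pos: [0.5795, 0.1075, 0.0073]
eef_rot: [0.0, 1.0, 0.008, 0.002]
wrist_force: [-0.3, 0.3, 6.8]
opening: 0.584
time_s: 16.62
eef_pos: [0.5781, 0.1075, 0.008]
eef_rot: [-0.0, 1.0, 0.008, 0.001]
wrist_force: [0.2, -0.5, -1.7]
opening: 0.587
```

```bash
python3 -m pendant '[[[0,0,30,0,42],[0,0,60,0,42],[0,0,55,0,42],[5,-54,0,0,42],[5,-54,0,0,42],[5,-54,0,0,42],[5,-54,0,0,42],[5,-54,0,0,42]]]'; python3 -m pendant '[[[6,-54,0,0,42],[5,-50,0,0,42],[0,0,-30,0,42],[0,0,-60,0,42],[0,0,-22,0,42],[0,0,0,0,42],[0,0,0,0,42]]]';  python3 - <<'E'
from h import *
c=cam("wrist"); save(c,"pics/w7.png");o=monitor.get_obs();print(o["eef_pos"].round(4))
E
```

```text
time_s: 17.62
eef_pos: [0.6024, -0.164, 0.1523]
eef_rot: [-0.0, 1.0, 0.008, -0.0]
wrist_force: [-0.2, 0.8, -1.7]
opening: 0.584
time_s: 18.5
eef_pos: [0.6153, -0.2673, 0.0427]
eef_rot: [0.001, 1.0, 0.008, 0.001]
wrist_force: [-0.2, -0.5, -0.3]
opening: 0.582
[ 0.6156 -0.2674  0.0432]
```

View pics/w7.png

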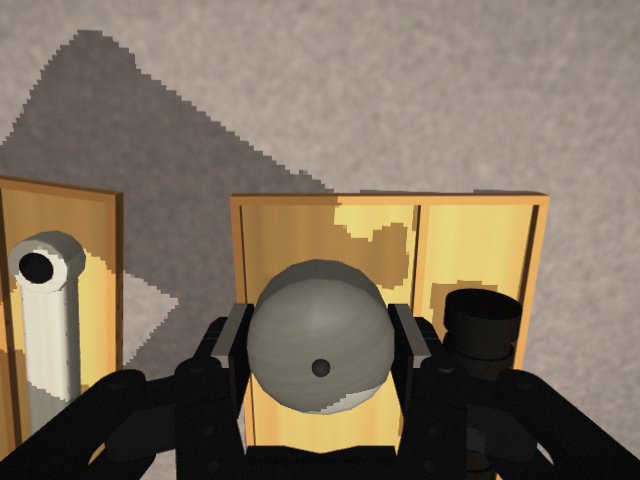

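```bash
python3 -m pendant '[[[0,1,-20,0,42],[0,0,-8,0,42],[0,0,-4,0,42],[0,0,0,0,42],[0,0,0,0,42]]]'
```

```text
time_s: 19.18
eef_pos: [0.6131, -0.265, 0.0103]
eef_rot: [-0.001, 1.0, 0.008, -0.001]
wrist_force: [-10.0, 5.1, 18.3]
opening: 0.585
```

```bash
python3 -m pendant '[[[0,0,1.5,0,42],[0,0,0,0,42]]]'; python3 -m pendant '[[[0,0,0,0,54],[0,0,0,0,56],[0,0,0,0,60],[0,0,0,0,60],[0,0,25,0,60],[0,0,50,0,60],[0,0,50,0,60],[0,0,0,0,60]]]'; python3 - <<'E'
from h import *
c=cam("wrist"); save(c,"pics/w8.png");o=monitor.get_obs();print(o["eef_pos"].round(4))
for d in spotter.tip_of("wrist","bell_mid"): print(d["confidence"],w(c,d["at"]).round(4))
E
```

```text
time_s: 19.42
eef_pos: [0.6136, -0.2653, 0.0103]
eef_rot: [-0.0, 1.0, 0.008, -0.0]
wrist_force: [-3.5, 2.6, 7.4]
opening: 0.586
time_s: 20.42
eef_pos: [0.6168, -0.2675, 0.1408]
eef_rot: [0.003, 1.0, 0.008, 0.004]
wrist_force: [-0.8, 0.3, 0.5]
opening: 0.7
[ 0.6152 -0.2665  0.1377]
0.79 [ 0.6121 -0.2649  0.0216]
```

View pics/w8.png

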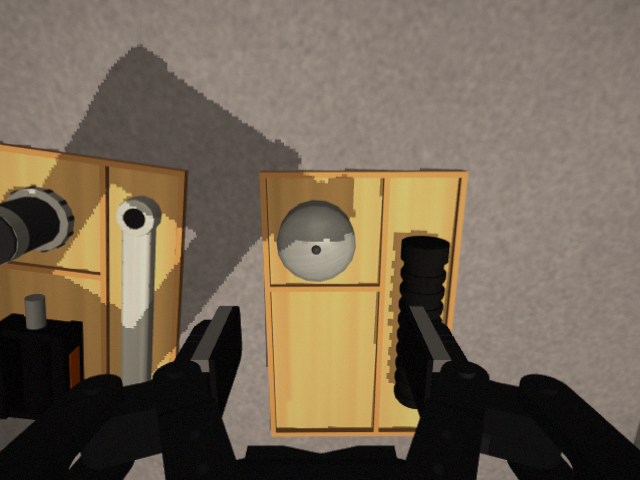

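```bash
python3 -m pendant '[[[-14,53,10,-4,62],[-14,53,0,-4,62],[-14,53,0,-4,62],[-14,53,0,-4,62],[-14,53,0,-4,62],[-14,53,0,-4,62],[-14,53,0,-5,62],[-14,53,0,0,62]]]';python3 -m pendant '[[[-14,53,0,0,62],[-14,53,0,0,62],[-14,53,0,0,62],[-12.5,52,0,0,62],[0,0,0,0,62],[0,0,0,0,62]]]';python3 - <<'E'
from h import *
c=cam("wrist"); save(c,"pics/w9.png");o=monitor.get_obs();print(o["eef_pos"].round(4),o["eef_rot"].round(3))
for d in spotter.tip_of("wrist","stem_short_mid"): print(d["confidence"],w(c,d["at"]).round(4))
E
```

```text
time_s: 21.52
eef_pos: [0.4997, 0.1599, 0.1428]
eef_rot: [0.001, 0.97, -0.243, -0.002]
wrist_force: [-0.3, 0.4, 0.4]
opening: 0.723
time_s: 22.28
eef_pos: [0.4461, 0.3688, 0.1429]
eef_rot: [0.001, 0.97, -0.242, -0.001]
wrist_force: [0.1, -0.5, 0.1]
opening: 0.725
[0.4466 0.3684 0.1433] [ 0.001  0.97  -0.243 -0.001]
0.63 [0.4521 0.3633 0.0187]
```

View pics/w9.png

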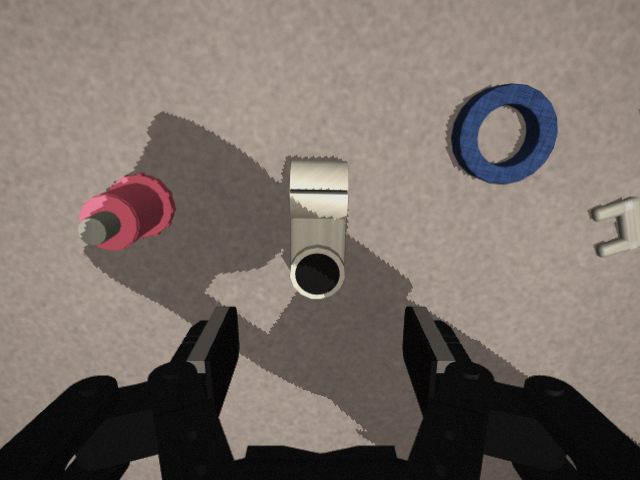

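```bash
python3 - <<'E'
from h import *
c=cam("wrist"); P=plane(c,[(318,272),(319,190),(290,190),(348,190)],.04)[:,:2]
d=P[1]-P[0];print(P.round(4).tolist(),np.degrees(np.arctan2(d[1],d[0])),np.linalg.norm(d), (P[0]+.026*d/np.linalg.norm(d)).round(4))
E
```

```text
[[0.4291, 0.3793], [0.4758, 0.3535], [0.4841, 0.369], [0.4675, 0.338]] -28.946003463356668 0.05340787427457933 [0.4518 0.3667]
```

```bash
python3 -m pendant '[[[5,-1.5,-50,-0.5,62],[0,0,-50,0,62],[0,0,-28,0,62],[0,0,-8,0,62],[0,0,0,0,26],[0,0,0,0,26],[0,0,0,0,26],[0,0,0,0,26]]]'; python3 -m pendant '[[[0,0,0,0,26],[0,0,2,0,26]]]'
```

```text
time_s: 23.42
eef_pos: [0.4534, 0.3685, 0.0103]
eef_rot: [-0.001, 0.969, -0.247, 0.001]
wrist_force: [0.4, -1.6, 7.2]
opening: 0.409
time_s: 23.68
eef_pos: [0.4523, 0.3681, 0.0112]
eef_rot: [-0.0, 0.969, -0.247, 0.0]
wrist_force: [0.3, 0.2, -0.3]
opening: 0.411
```

```bash
python3 -m pendant '[[[0,0,30,0,26],[0,0,60,0,26],[0,0,45,0,26],[5,-53,0,4,26],[5,-53,0,4,26],[5,-53,0,4,26],[5,-53,0,4,26],[5,-53,0,4,26]]]';python3 -m pendant '[[[5,-53,0,4,26],[5,-53,0,4,26],[5,-53,0,1.5,26],[5,-53,0,0,26],[5,-53,0,0,26],[3,-53,0,0,26],[3,-56,0,0,26],[0,0,0,0,26]]]'; python3 -m pendant '[[[0,0,-40,0,26],[0,0,-50,0,26],[0,0,-10,0,26],[0,0,0,0,26],[0,0,0,0,26]]]';python3 - <<'E'
from h import *
c=cam("wrist"); save(c,"pics/w10.png");o=monitor.get_obs();print(o["eef_pos"].round(4),o["eef_rot"].round(3))
E
```

```text
time_s: 24.68
eef_pos: [0.4768, 0.1015, 0.1458]
eef_rot: [-0.0, 0.997, -0.074, -0.0]
wrist_force: [1.4, 0.1, -1.9]
opening: 0.412
time_s: 25.68
eef_pos: [0.5079, -0.2748, 0.1457]
eef_rot: [0.001, 1.0, 0.006, 0.0]
wrist_force: [0.1, 1.2, -1.0]
opening: 0.409
time_s: 26.3
eef_pos: [0.5097, -0.2718, 0.048]
eef_rot: [0.001, 1.0, 0.008, 0.001]
wrist_force: [-0.1, -0.1, -1.0]
opening: 0.406
[ 0.5097 -0.2719  0.0481] [0.001 1.    0.008 0.001]
```

View pics/w10.png

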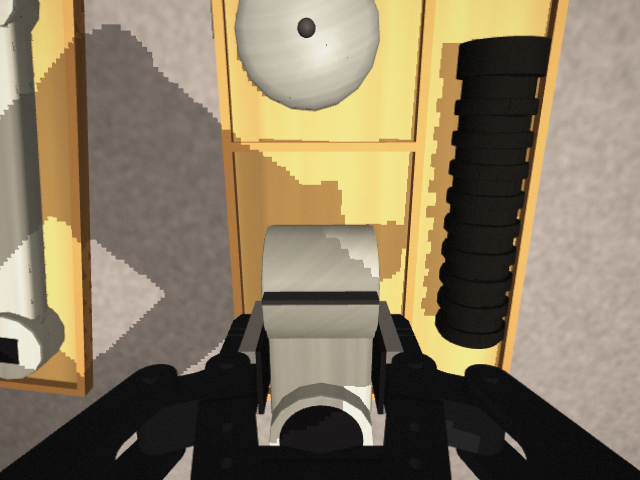

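```bash
python3 -m pendant '[[[0,1,-22,0,26],[0,0,-9,0,26],[0,0,-3,0,26],[0,0,0,0,26],[0,0,0,0,26]]]'
```

```text
time_s: 26.98
eef_pos: [0.5084, -0.2701, 0.0133]
eef_rot: [0.0, 1.0, 0.008, -0.0]
wrist_force: [-3.8, 3.0, 6.8]
opening: 0.414
```

Contact is at the expected height. I release, retreat back to the right, and check.

```bash
python3 -m pendant '[[[0,0,0,0,38],[0,0,0,0,40],[0,0,0,0,46],[0,0,0,0,46],[0,0,30,0,46],[0,0,60,0,46],[0,0,60,0,46],[-20,-50,0,0,46]]]'; python3 -m pendant '[[[-40,-45,0,0,46],[-50,-30,0,0,46],[-50,-30,0,0,46],[-50,-30,0,0,46],[-50,-30,0,0,46],[-40,-30,0,0,46],[0,0,0,0,46],[0,0,0,0,46]]]';python3 - <<'E'
from h import *
for n in("top","scene"):
    c=cam(n); save(c,f"pics/{n}9.png")
    for t in "pedal_mid bottom_bracket_mid stem_short_mid bell_mid stem_long_mid tape_mid".split():
        for d in spotter.tip_of(n,t)[:2]:
            p=w(c,d["at"]); print(n,t,round(d["confidence"],2),p.round(3))
    if n=="top": cv2.imwrite("pics/t9c.png",cv2.resize(c["img"][170:350,250:510,::-1],None,fx=3,fy=3,interpolation=3))
E
```

```text
time_s: 27.98
eef_pos: [0.4922, -0.3206, 0.1683]
eef_rot: [0.004, 1.0, 0.01, 0.004]
wrist_force: [1.6, -1.6, -0.2]
opening: 0.539
time_s: 28.98
eef_pos: [0.2083, -0.5146, 0.1615]
eef_rot: [-0.0, 1.0, 0.007, 0.0]
wrist_force: [0.0, -0.3, -0.4]
opening: 0.538
top pedal_mid 0.64 [ 0.518 -0.064  0.017]
top bottom_bracket_mid 0.8 [ 0.621 -0.072  0.039]
top bottom_bracket_mid 0.69 [0.66  0.201 0.036]
top stem_short_mid 0.81 [ 0.505 -0.272  0.02 ]
top bell_mid 0.63 [ 0.614 -0.264  0.017]
top stem_long_mid 0.77 [0.451 0.105 0.017]
top tape_mid 0.55 [0.446 0.238 0.009]
scene pedal_mid 0.62 [ 0.514 -0.06   0.021]
scene bottom_bracket_mid 0.92 [0.743 0.303 0.035]
scene bottom_bracket_mid 0.82 [0.516 0.474 0.037]
scene stem_short_mid 0.58 [ 0.503 -0.268  0.027]
scene stem_short_mid 0.5 [0.443 0.235 0.014]
scene bell_mid 0.89 [ 0.61  -0.265  0.025]
scene stem_long_mid 0.73 [0.452 0.105 0.019]
scene tape_mid 0.88 [0.446 0.235 0.011]
scene tape_mid 0.41 [0.45  0.102 0.022]
```

View pics/t9c.png

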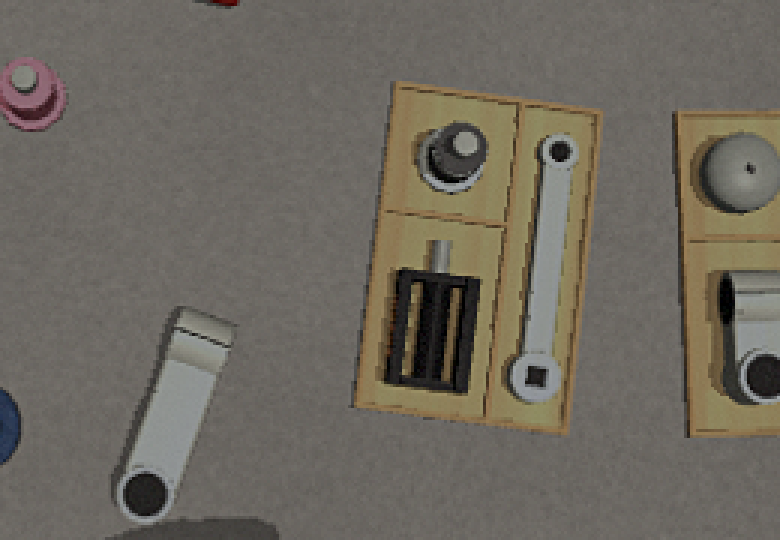

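View pics/scene9.png

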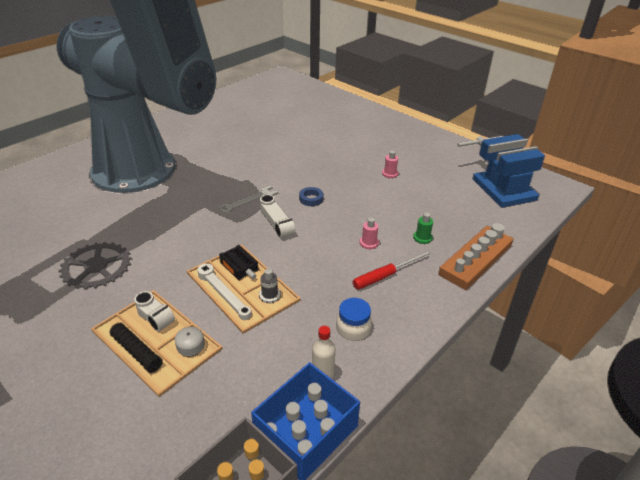

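All four parts sit flat inside their bays, clear of the rims. The longer stem and the tape are where they started, and the gripper is clear.

```bash
python3 -c "
from bench import order; print(order.hand_in())"
```

```text
the job is handed in; nothing more can be done
None
```

I finished both kits and handed the job in at about 29 s of robot time; `hand_in` gives no verdict.

- **Crank tray:** the pedal is in the long bay and the dark bottom bracket, not the pink or green look-alikes, stands spindle up in the short bay.
- **Grip tray:** the shorter stem is in the long bay and the bell, dome up, is in the short bay.

**Last checks:** the final top and scene pictures show all four parts upright, inside the rims and off the dividers. The network's position estimates put each part within about 7 mm of its bay centre; the tightest limit is 17 mm. The estimated heights scattered by a few millimetres, so flatness rests on the pictures and on floor contact being felt at the expected height. The longer stem and the tape moved no more than about 6 mm by the estimates, which is within their error.

**Disagreements:**
- The wrist camera read the shorter stem's angle about 2–3° differently from the top camera, and I used the wrist reading.
- The bell pressed briefly on the bay floor with about 18 N; I eased it before releasing.
- In the last scene picture the network's two best bottom bracket finds were look-alikes. The placed one was found by the top camera and is visible in both pictures.

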